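# Separator board and second layer of gauges

## Task

Slide the plywood separator board off the carton, without lifting it away, over the low end of the green crate until it lies flat on all four gauges of the bottom layer, clear of the carton. Then stack the next layer: set the two smaller gauges gently on the board, side by side, upright with their dials up and wholly on it. Leave the bottom layer in place and do not disturb the tin, the small box or the tail lamp.

Things in the scene. Friction and masses are not known exactly. Their poses are not given: they have to be found in the camera images.
- crate: fixed green plastic packing crate; origin at the centre of its underside, on the table. Inside 176 mm along its x and 172 mm along its y, walls and floor 6 mm thick. Walls at +x, -x and +y rise to 82 mm; the end at -y is low, 58 mm. Four bottom-layer gauges stand inside, their tops 61 mm above the table
- carton: fixed closed cardboard carton, 144 mm (its x) by 160 mm (its y), 65 mm tall, standing against the crate's low end, axes parallel to the crate's; origin at the centre of its underside. Its edge towards the crate is 93 mm from the crate's centre
- board: loose plywood separator board, 160 x 160 x 12 mm, 0.2 kg, lying on the carton, overhanging its sides; origin at the centre of its underside, z up, sides along x and y
- gauge_a: loose smaller round car gauge, dark steel can with bright bezel, 66 mm diameter, 50 mm tall, about 0.3 kg, standing face up on the table away from the crate; origin at the centre of its underside, z up through the dial
- gauge_b: loose smaller round car gauge, dark steel can with bright bezel, 66 mm diameter, 50 mm tall, about 0.3 kg, standing face up on the table away from the crate; origin at the centre of its underside, z up through the dial
- lower0: bottom-layer round gauge, 76 mm diameter, 55 mm tall, standing loose in a cell of the crate; origin at the centre of its underside
- lower1: bottom-layer round gauge, 76 mm diameter, 55 mm tall, standing loose in a cell of the crate; origin at the centre of its underside
- lower2: bottom-layer round gauge, 76 mm diameter, 55 mm tall, standing loose in a cell of the crate; origin at the centre of its underside
- lower3: bottom-layer round gauge, 76 mm diameter, 55 mm tall, standing loose in a cell of the crate; origin at the centre of its underside
- tin: bystander: upright closed tin with a paper label, 66 mm diameter, 90 mm tall; origin at the centre of its underside
- bulb_box: bystander: small cardboard box 70 x 110 x 45 mm lying on the table; origin at the centre of its underside
- tail_lamp: bystander: red tail lamp 80 x 130 x 46 mm on the table; origin at the centre of its underside
There are look-alikes about, which are no part of the job. Leave any yellow look-alike of the gauge_a alone.

How it is judged:
By the outcome, as a careful person would: the job done as asked, in the order asked, and still so for the second after the job is handed in, with the robot touching nothing.
It also fails if it takes over 72 s, if anything falls off the work surface, if the arm or the gripper's body presses on something with over 40 N, if the wrist force passes 120 N, or if a joint passes its speed limit or range.

## Robot

A 7-joint arm with a two-finger parallel gripper is mounted at the origin on the work surface. World frame = base frame: x ahead of the robot, y to its left, z up, the work surface at z = 0. Lengths are in m, angles in rad, forces in N, time in s.
With the tool pointing down it reaches from about 0.425 to 1.025 m from the base axis. Payload 9.4 kg.
Tool frame: the origin (TCP) lies midway between the tips of the shut fingers; the grasp point (between the pads) lies ctrl.grip_depth behind it (ctrl.grip_depth is the distance from the TCP to the grasp point, in m); z points along the fingers, y is the line along which they close (so a half turn about z gives the same grasp; the last joint's range is limited). The gripper opens to 93 mm and grips with 3 to 60 N. Pads are 15 mm wide; open, the fingers measure 128 mm over their backs; the gripper's body (75 mm by 188 mm) begins 65 mm behind the grasp point.
Start: joints at [-1.245, 0.599, -0.003, 1.599, 0.002, 0.943, -0.08], TCP at [0.284, 0.667, 0.219] pointing down, gripper open.
Joint ranges: [-2.57, 2.57], [-0.35, 1.97], [-1.29, 1.29], [0.11, 2.56], [-1.05, 4.19], [0.11, 1.86], [-2.63, 2.63]. Speed limits (rad/s): [2.22, 2.22, 3.01, 3.01, 3.14, 3.14, 3.14].

## Interface

Orientations are given as a unit quaternion [w, x, y, z].
In Python, from bench import ctrl, imaging, job gives the robot as it stands.
- The arm moves only by the tool move_arm, never from a script. Its argument "commands" is a list of rows, each an object of numbers: "rx", "ry", "rz": the turn, a rotation vector about the tool's x, y, z in units of 6 degrees (1.0 is 6 degrees); "x", "y", "z": the shift along the tool's x, y, z in mm; "grip": the opening, from -1 (shut) to 1 (fully open). In form: [{"rx": .., "ry": .., "rz": .., "x": .., "y": .., "z": .., "grip": ..}, ...]. A call has 1 to 12 rows; each row is the pose to reach, as a shift and turn from the pose commanded when the call began, along the tool's axes at that moment; what a row does not reach only later rows make up. A row lasts 1/12 s, in which the tool goes at most 41.7 mm and 7.16 degrees, less where a joint would pass 70% of its speed; a pose out of reach is approached as far as the arm can. A call with a gripper value outside its range is refused whole. The fingers move at their own pace and stop on an object; the grip force is fixed at half the most. Time passes only in rows, so rows that repeat a pose let the fingers close. It gives the time, the measured TCP pose, the force, the opening and the grip force at its end, in the units of the state.
- ctrl.get_state(): the state, without advancing time (a new reading comes with each control period).
- imaging.camera(name): name is "scene" or "top" or "wrist"; returns a dict with "img" (480x640x3 uint8, red, green, blue), "fx", "fy", "cx", "cy" (pixels), "distortion" ([k1, k2, p1, p2, k3] as OpenCV has them; the pictures are not rectified), "R" (3x3) and "t" (3): a world point X has camera coordinates R X + t. Camera axes: x right, y down, z forward; pixel columns grow to the right and rows downward; lengths in m; the calibration is good to about 2 mm. A picture is of the moment at which its call begins. There is no depth.
- job.finish_job(): hands the job in; it is judged then, once.
The state is a dict: "time_s": time; "q": joint angles; "qvel": joint speeds; "joint_efforts": joint torques, N m; "tool_pos": TCP position; "orientation": TCP orientation; "ft_force": force on the tool from outside, world axes, zero at the start; "torque": the same for the moment, N m; "gripper_width": opening from 0.0 (shut) to 1.0 (fully open); "grip_force": force on a finger pad.
Only numpy, scipy, OpenCV 4.12 (cv2) and the standard library are available. Lean on these libraries where they do the work, as an engineer would, in place of code of your own. Each camera call takes 0.05 s, during which the arm holds its last target. There are 200 camera calls.

## Working session

There is one attempt and no reset: what is moved stays moved. The work goes in short steps, Python scripts to look and compute and a tool call to move; the robot and the scene stay as the last step left them, time stands still between calls to the robot, and variables do not carry over. Pictures are saved under pics/ and viewed, at most 11 in all, crops included, and the job is handed in when it is done.

Besides the shell and the picture viewer there is one more tool, called after ">>>" by a JSON object that holds its "name" and its "arguments". move_arm: Moves the arm, as the interface text tells. Its arguments: {"type":"object","properties":{"commands":{"type":"array"}},"required":["commands"]}

```bash
mkdir -p pics; cat > h.py <<'E'
import numpy as np, cv2
from bench import ctrl, imaging, job
def cam(n):
    c=imaging.camera(n); c['K']=np.array([[c['fx'],0,c['cx']],[0,c['fy'],c['cy']],[0,0,1.]]); c['D']=np.array(c['distortion'],float)
    c['R']=np.array(c['R']);c['t']=np.array(c['t']); return c
def save(c,f): cv2.imwrite(f,cv2.cvtColor(c['img'],cv2.COLOR_RGB2BGR))
def ray(c,px):
    u=cv2.undistortPoints(np.array(px,float).reshape(-1,1,2),c['K'],c['D']).reshape(-1,2)
    d=np.c_[u,np.ones(len(u))]@c['R']; return -c['R'].T@c['t'],d
def plane(c,px,z):
    o,d=ray(c,px); return o+d*((z-o[2])/d[:,2])[:,None]
def two(c1,p1,c2,p2):
    o1,d1=ray(c1,p1);o2,d2=ray(c2,p2);d1=d1[0];d2=d2[0]
    s=np.linalg.lstsq(np.c_[d1,-d2],o2-o1,rcond=None)[0]
    a=o1+d1*s[0];b=o2+d2*s[1]; return (a+b)/2,np.linalg.norm(a-b)
def proj(c,X): return cv2.projectPoints(np.array(X,float).reshape(-1,3),cv2.Rodrigues(c['R'])[0],c['t'],c['K'],c['D'])[0].reshape(-1,2)
E
python3 - <<'E'
from h import *
np.set_printoptions(precision=4,suppress=True)
for n in ('scene','top','wrist'):
    c=cam(n); save(c,f'pics/{n}0.png'); print(n,-c['R'].T@c['t'],c['R'][2],c['fx'])
s=ctrl.get_state(); print(s, ctrl.grip_depth)
E
```

```text
scene [1.4004 0.5572 0.7199] [-0.6745 -0.493  -0.5495] 487.2849324196961
top [ 0.39   -0.0007  1.2696] [ 0.164   0.0057 -0.9864] 560.3909466844802
wrist [0.2134 0.6978 0.3848] [ 0.2527 -0.1099 -0.9613] 392.0214613887393
{'time_s': 0.15, 'q': array([-1.2447,  0.5999, -0.0025,  1.5999,  0.0018,  0.9429, -0.0798]), 'qvel': array([ 0.0011, -0.0028,  0.0006, -0.0006,  0.0003, -0.0006,  0.0019]), 'joint_efforts': array([  0.0024, -76.5592,   1.4989, -25.2559,  -0.0523,   0.0149,
         0.0001]), 'tool_pos': array([0.2841, 0.6666, 0.218 ]), 'orientation': array([-0.0001,  0.2   ,  0.9798, -0.0006]), 'ft_force': array([-0.0707, -0.292 , -0.1259]), 'torque': array([0.0196, 0.0482, 0.0172]), 'grip_force': 0.0, 'gripper_width': 0.9985623605574475} 0.0188
```

View pics/top0.png

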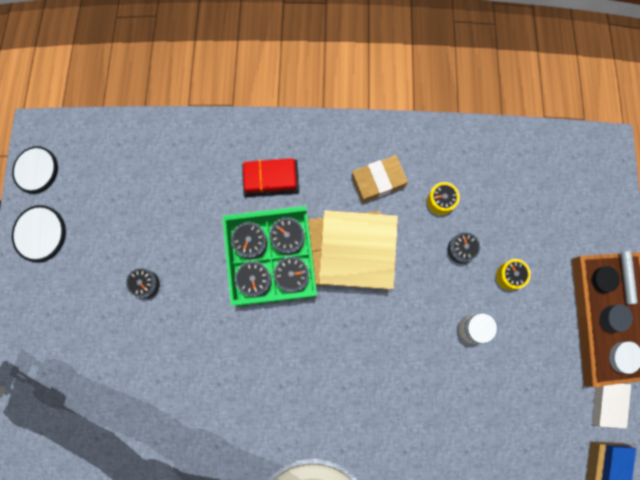

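View pics/scene0.png

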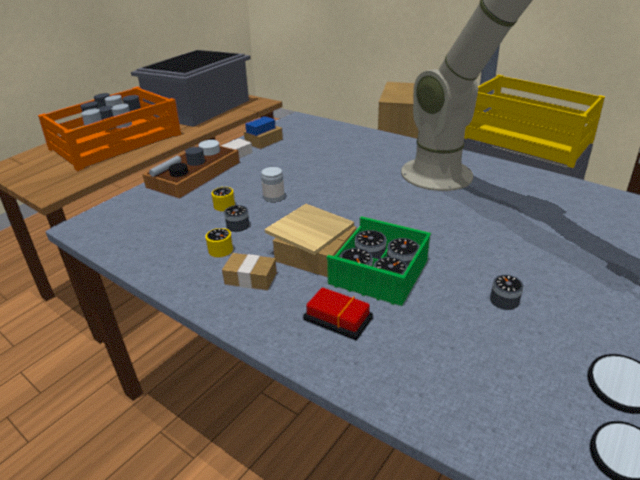

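Top view: dark gauges with bright bezels at (143,284) and (464,248). Yellow look-alikes are at (444,198) and (515,274), and the larger dark gauges are in the crate at (270,256). The board is at (358,250), tin (480,328), small box (380,178), lamp (270,176). The low end of the crate faces right, which is -y. I choose the two dark gauges outside the crate.

```bash
cat > m.py <<'E'
from h import *
np.set_printoptions(precision=4,suppress=True)
T=cam('top');S=cam('scene')
def blob(c,m,seed,r=45):
    n,l,st,ce=cv2.connectedComponentsWithStats(m.astype(np.uint8))
    d=[np.hypot(*(ce[i]-seed))+(1e3 if st[i,4]<80 else 0) for i in range(1,n)]; return (l==1+int(np.argmin(d))),ce[1+int(np.argmin(d))],st[1+int(np.argmin(d)),4]
def hsv(c): return cv2.cvtColor(c['img'],cv2.COLOR_RGB2HSV).astype(int)
def quad(mask):
    k=max(cv2.findContours(mask.astype(np.uint8),0,1)[0],key=cv2.contourArea); h=cv2.convexHull(k)
    for e in np.arange(1,15,.5):
        a=cv2.approxPolyDP(h,e,True)
        if len(a)<=4: break
    a=a.reshape(-1,2).astype(float); h=h.reshape(-1,2).astype(float)
    # refine: fit lines to the contour points of each side
    k=k.reshape(-1,2).astype(float); L=[]
    for i in range(4):
        p,q=a[i],a[(i+1)%4]; u=(q-p)/np.linalg.norm(q-p); s=(k-p)@u; d=abs((k-p)@[-u[1],u[0]])
        g=k[(d<2.5)&(s>6)&(s<np.linalg.norm(q-p)-6)]; vx,vy,x,y=cv2.fitLine(g.astype(np.float32),cv2.DIST_HUBER,0,.01,.01).ravel()
        L.append(np.cross([x,y,1],[x+vx,y+vy,1]))
    out=[np.cross(L[i-1],L[i]) for i in range(4)]; return np.array([o[:2]/o[2] for o in out])
def show(name,q,c,z):
    P=plane(c,q,z); print(name,'px',q.round(1).tolist()); print(P[:,:2].round(4).tolist(),'centre',P.mean(0),'sides',np.linalg.norm(P-np.roll(P,-1,0),axis=1))
    for i in range(4):
        v=P[(i+1)%4]-P[i]; print('  ang',np.degrees(np.arctan2(v[1],v[0])).round(2))
    return P
E
python3 - <<'E'
from m import *
hT,hS=hsv(T),hsv(S)
for n,p in (('board T',(358,250)),('board S',(312,228))):
    c,h=(T,hT) if n[-1]=='T' else (S,hS); print(n,h[p[1]-12:p[1]+12:8,p[0]-12:p[0]+12:8].reshape(-1,3).tolist())
print('carton T',hT[265,313:319].tolist(),'carton S',hS[255,295:300].tolist())
g=(hT[...,0]>50)&(hT[...,0]<85)&(hT[...,1]>120)&(hT[...,2]>60)
G,ce,a=blob(T,g,(270,256)); show('crate',quad(G),T,.082)
for nm,pt,ps in (('A',(143,284),(507,291)),('B',(464,248),(236,217))):
    out=[]
    for c,h,p in ((T,hT,pt),(S,hS,ps)):
        m=np.zeros(h.shape[:2],bool); r=26
        y,x=p[1],p[0]; m[y-r:y+r,x-r:x+r]=True
        img=c['img'].astype(int); m&=((h[...,1]<45)|(h[...,2]<70))&(h[...,1]<90) # grey / black, not blue cloth or yellow
        M,ce,a=blob(c,m,p); out.append(ce); print(nm,p,ce,a, cv2.boundingRect(M.astype(np.uint8)))
    print(two(T,out[0],S,out[1]), plane(T,out[0],.025))
im=cv2.cvtColor(T['img'],cv2.COLOR_RGB2BGR)
a=cv2.resize(im[195:310,215:405],None,fx=4,fy=4,interpolation=cv2.INTER_CUBIC)
b=[cv2.resize(im[y-30:y+30,x-30:x+30],(0,0),fx=2,fy=2) for x,y in((143,284),(464,248))]
s=cv2.cvtColor(S['img'],cv2.COLOR_RGB2BGR); b+=[s[y-60:y+60,x-60:x+60] for x,y in ((507,291),(236,217))]
b=cv2.hconcat(b+[np.zeros((120,280,3),np.uint8)]); cv2.imwrite('pics/crop1.png',cv2.vconcat([a,b])); 
E
```

```text
board T [[25, 91, 247], [25, 91, 247], [25, 89, 248], [24, 99, 241], [24, 95, 243], [25, 94, 245], [24, 98, 241], [24, 97, 241], [24, 97, 241]]
board S [[19, 107, 207], [20, 104, 198], [19, 105, 200], [20, 102, 219], [20, 105, 192], [20, 109, 195], [21, 103, 226], [21, 103, 210], [20, 102, 219]]
carton T [[41, 117, 179], [22, 130, 192], [19, 140, 206], [19, 140, 206], [19, 141, 205], [19, 141, 205]] carton S [[20, 113, 97], [20, 118, 93], [19, 130, 88], [20, 149, 89], [18, 123, 93]]
crate px [[305.0, 206.0], [316.1, 296.2], [231.0, 305.8], [222.5, 215.9]]
[[0.6797, 0.0351], [0.4841, 0.0058], [0.4585, 0.1859], [0.6535, 0.2147]] centre [0.569  0.1104 0.082 ] sides [0.1978 0.1819 0.1971 0.1816]
  ang -171.5
  ang 98.11
  ang 8.4
  ang -81.69
A (143, 284) [141.9925 283.1857] 2531 (117, 258, 52, 52)
A (507, 291) [506.2538 292.5112] 851 (490, 271, 35, 40)
(array([0.5067, 0.4007, 0.0237]), np.float64(0.003615062442465242)) [[0.5059 0.4021 0.025 ]]
B (464, 248) [463.809  247.4005] 2497 (438, 222, 52, 52)
B (236, 217) [235.9051 217.6397] 569 (210, 191, 43, 41)
(array([ 0.6083, -0.3285,  0.025 ]), np.float64(0.002526815857086883)) [[ 0.6075 -0.3275  0.025 ]]
```

View pics/crop1.png

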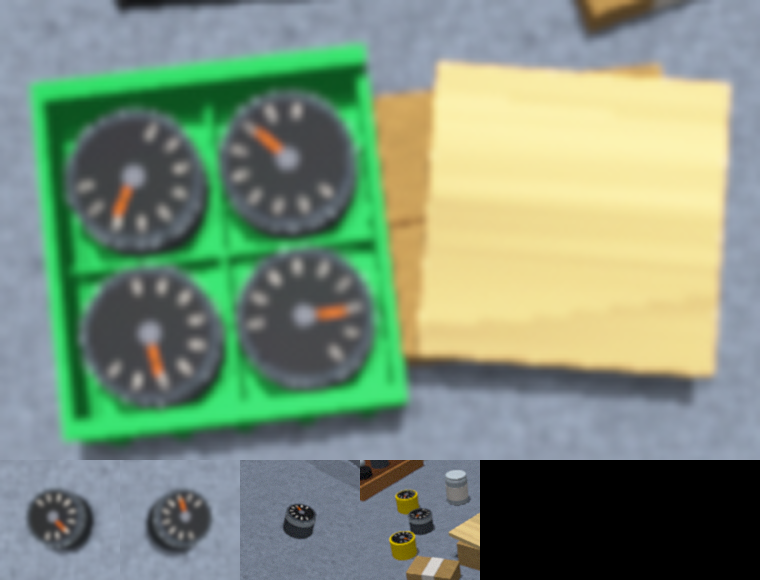

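The crop confirms both choices: two dark cans with bright bezels, standing alone, not yellow. The board is turned roughly 11° against the crate. Next I measure the board accurately, with its height from both views.

```bash
python3 - <<'E'
from m import *
hT,hS=hsv(T),hsv(S)
m=(hT[...,0]>14)&(hT[...,0]<34)&(hT[...,1]>50)&(hT[...,1]<120)&(hT[...,2]>215)
M,ce,a=blob(T,m,(358,250)); qt=quad(M); show('board T',qt,T,.077)
m=(hS[...,0]>14)&(hS[...,0]<30)&(hS[...,1]>70)&(hS[...,1]<135)&(hS[...,2]>165)
M,ce,a=blob(S,m,(312,228)); qs=quad(M); print(a); show('board S',qs,S,.077)
for p in qt:
    r=[two(T,p,S,q) for q in qs]; i=int(np.argmin([x[1] for x in r])); print(i,r[i])
cr=np.array([(134,176),(288,158),(150,332),(304,315)])/4+[215,195]-.4
P=plane(T,cr,.061); print('dials',P,P.mean(0))
R=np.array([[.9894,-.1452],[.1452,.9894]])
for i in range(4): print((P[i,:2]-[.575,.111])@R)
for p in ((143,284),(464,248)):
    d=np.zeros(hT.shape[:2],bool); d[p[1]-26:p[1]+26,p[0]-26:p[0]+26]=1; d&=hT[...,2]<100
    M,ce,a=blob(T,d,p); hu=cv2.convexHull(np.argwhere(M)[:,::-1].astype(np.int32)); 
    mo=cv2.moments(hu); c=(mo['m10']/mo['m00'],mo['m01']/mo['m00']); print('gauge',c,a,cv2.boundingRect(hu),plane(T,c,.025))
cr2=plane(T,[(229.5-.5,304)],0); print('near left base',(cr2[0,:2]-[.575,.111])@R)
E
```

```text
board T px [[324.0, 210.4], [396.7, 215.6], [392.2, 287.1], [319.3, 281.7]]
[[0.6723, -0.0063], [0.665, -0.1656], [0.5081, -0.1566], [0.5158, -0.0002]] centre [ 0.5903 -0.0822  0.077 ] sides [0.1594 0.1572 0.1565 0.1566]
  ang -92.63
  ang 176.7
  ang 87.18
  ang -2.23
2166
board S px [[352.5, 221.6], [313.7, 250.4], [264.8, 228.8], [305.4, 203.8]]
[[0.5185, -0.0025], [0.6742, -0.0085], [0.667, -0.1649], [0.5117, -0.1568]] centre [ 0.5928 -0.0832  0.077 ] sides [0.1558 0.1566 0.1556 0.1545]
  ang -2.2
  ang -92.61
  ang 177.04
  ang 87.47
1 (array([ 0.6732, -0.0075,  0.0766]), np.float64(0.002791331096460656))
2 (array([ 0.6654, -0.166 ,  0.0757]), np.float64(0.0005812304993889464))
3 (array([ 0.5089, -0.1577,  0.0752]), np.float64(0.002193999612732603))
0 (array([ 0.5167, -0.0017,  0.0762]), np.float64(0.003327503055350992))
dials [[0.6083 0.1587 0.061 ]
 [0.6205 0.0743 0.061 ]
 [0.5224 0.146  0.061 ]
 [0.534  0.0626 0.061 ]] [0.5713 0.1104 0.061 ]
[0.0399 0.0424]
[ 0.0397 -0.0429]
[-0.0469  0.0423]
[-0.0476 -0.042 ]
gauge (143.1835683904186, 283.83434072084174) 623 (127, 269, 33, 31) [[0.5046 0.3992 0.025 ]]
gauge (462.59716410971635, 248.79939562993954) 581 (447, 234, 32, 31) [[ 0.6042 -0.3246  0.025 ]]
near left base [-0.0932  0.1074]
```

```bash
cat > go.py <<'E'
import sys
from h import *
from scipy.spatial.transform import Rotation as Ro
C=np.array([.573,.111]); TH=np.radians(8.35); RC=np.array([[np.cos(TH),-np.sin(TH)],[np.sin(TH),np.cos(TH)]])
def cw(x,y): return C+RC@np.array([x,y])/1000      # crate mm -> world m
def wc(p): return (np.array(p)[...,:2]-C)@RC*1000
def rel(pos,ydeg):
    s=ctrl.get_state(); w,x,y,z=s['orientation']; R=Ro.from_quat([x,y,z,w]).as_matrix()
    yy=np.array([np.cos(np.radians(ydeg)),np.sin(np.radians(ydeg)),0]); 
    if yy@R[:,1]<0: yy=-yy
    zz=np.array([0,0,-1.]); Rt=np.c_[np.cross(yy,zz),yy,zz]
    rv=Ro.from_matrix(R.T@Rt).as_rotvec(degrees=True)/6; d=R.T@(np.array(pos)-s['tool_pos'])*1000
    print('xyz mm',d.round(1),'r',rv.round(2),'q',s['q'].round(2),'t',s['time_s'])
E
python3 - <<'E'
from go import *
rel([.48,.33,.2],98.35); rel([*cw(-118,-190),.2],98.35)
E
```

```text
xyz mm [-312.2 -233.1   18.5] r [-0.   -0.   -5.24] q [-1.24  0.6  -0.    1.6   0.    0.94 -0.08] t 0.35
xyz mm [-482.  -621.8   18.7] r [-0.   -0.   -5.24] q [-1.24  0.6  -0.    1.6   0.    0.94 -0.08] t 0.35
```

>>> {"name": "move_arm", "arguments": {"commands": [{"x": -312, "y": -233, "z": 18, "rz": -5.24, "grip": 1}, {"x": -312, "y": -233, "z": 18, "rz": -5.24, "grip": 1}, {"x": -312, "y": -233, "z": 18, "rz": -5.24, "grip": 1}, {"x": -312, "y": -233, "z": 18, "rz": -5.24, "grip": 1}, {"x": -312, "y": -233, "z": 18, "rz": -5.24, "grip": 1}, {"x": -312, "y": -233, "z": 18, "rz": -5.24, "grip": 1}, {"x": -312, "y": -233, "z": 18, "rz": -5.24, "grip": 1}, {"x": -312, "y": -233, "z": 18, "rz": -5.24, "grip": 1}, {"x": -312, "y": -233, "z": 18, "rz": -5.24, "grip": 1}, {"x": -312, "y": -233, "z": 18, "rz": -5.24, "grip": 1}, {"x": -312, "y": -233, "z": 18, "rz": -5.24, "grip": 1}, {"x": -312, "y": -233, "z": 18, "rz": -5.24, "grip": 1}]}}

```text
schema error: expected keys rx, ry, rz, x, y, z, grip
```

```bash
python3 - <<'E'
from go import *
rel([*cw(-118,-190),.2],98.35); rel([*cw(-118,-190),.066],98.35)
E
```

```text
xyz mm [-482.  -621.8   18.7] r [-0.   -0.   -5.24] q [-1.24  0.6  -0.    1.6   0.    0.94 -0.08] t 0.35
xyz mm [-482.  -621.8  152.7] r [-0.   -0.   -5.24] q [-1.24  0.6  -0.    1.6   0.    0.94 -0.08] t 0.35
```

>>> {"name": "move_arm", "arguments": {"commands": [{"rx": 0, "ry": 0, "x": -312, "y": -233, "z": 18, "rz": -5.24, "grip": 1}, {"rx": 0, "ry": 0, "x": -312, "y": -233, "z": 18, "rz": -5.24, "grip": 1}, {"rx": 0, "ry": 0, "x": -312, "y": -233, "z": 18, "rz": -5.24, "grip": 1}, {"rx": 0, "ry": 0, "x": -312, "y": -233, "z": 18, "rz": -5.24, "grip": 1}, {"rx": 0, "ry": 0, "x": -312, "y": -233, "z": 18, "rz": -5.24, "grip": 1}, {"rx": 0, "ry": 0, "x": -312, "y": -233, "z": 18, "rz": -5.24, "grip": 1}, {"rx": 0, "ry": 0, "x": -312, "y": -233, "z": 18, "rz": -5.24, "grip": 1}, {"rx": 0, "ry": 0, "x": -312, "y": -233, "z": 18, "rz": -5.24, "grip": 1}, {"rx": 0, "ry": 0, "x": -312, "y": -233, "z": 18, "rz": -5.24, "grip": 1}, {"rx": 0, "ry": 0, "x": -312, "y": -233, "z": 18, "rz": -5.24, "grip": 1}, {"rx": 0, "ry": 0, "x": -312, "y": -233, "z": 18, "rz": -5.24, "grip": 1}]}}

```text
time_s: 1.27
tool_pos: [0.4827, 0.3252, 0.2006]
orientation: [0.0, -0.069, 0.998, -0.001]
ft_force: [-0.2, -0.6, -0.0]
gripper_width: 1.0
grip_force: 0.0
```

```bash
python3 - <<'E'
from go import *
rel([*cw(-118,-190),.2],98.35); rel([*cw(-118,-190),.066],98.35)
E
```

```text
xyz mm [  56.9 -415.4    1.5] r [-0.02  0.01 -0.07] q [-0.58  0.45 -0.16  1.94  0.1   0.75  0.91] t 1.2667
xyz mm [  56.9 -415.1  135.5] r [-0.02  0.01 -0.07] q [-0.58  0.45 -0.16  1.94  0.1   0.75  0.91] t 1.2667
```

>>> {"name": "move_arm", "arguments": {"commands": [{"rx": 0, "ry": 0, "x": 57, "y": -415, "z": 1, "rz": 0, "grip": 1}, {"rx": 0, "ry": 0, "x": 57, "y": -415, "z": 1, "rz": 0, "grip": 1}, {"rx": 0, "ry": 0, "x": 57, "y": -415, "z": 1, "rz": 0, "grip": 1}, {"rx": 0, "ry": 0, "x": 57, "y": -415, "z": 1, "rz": 0, "grip": 1}, {"rx": 0, "ry": 0, "x": 57, "y": -415, "z": 1, "rz": 0, "grip": 1}, {"rx": 0, "ry": 0, "x": 57, "y": -415, "z": 1, "rz": 0, "grip": 1}, {"rx": 0, "ry": 0, "x": 57, "y": -415, "z": 1, "rz": 0, "grip": 1}, {"rx": 0, "ry": 0, "x": 57, "y": -415, "z": 1, "rz": 0, "grip": 1}, {"rx": 0, "ry": 0, "x": 57, "y": -415, "z": 1, "rz": 0, "grip": 1}, {"rx": 0, "ry": 0, "x": 57, "y": -415, "z": 1, "rz": 0, "grip": 1}, {"rx": 0, "ry": 0, "x": 57, "y": -415, "z": 1, "rz": 0, "grip": 1}, {"rx": 0, "ry": 0, "x": 57, "y": -415, "z": 1, "rz": 0, "grip": 1}]}}

```text
time_s: 2.27
tool_pos: [0.484, -0.0904, 0.1998]
orientation: [0.0, -0.071, 0.997, -0.0]
ft_force: [0.5, 0.7, 0.4]
gripper_width: 1.002
grip_force: 0.0
```

```bash
python3 - <<'E'
from go import *
rel([*cw(-118,-190),.2],98.35); rel([*cw(-118,-190),.066],98.35)
c=cam('wrist'); save(c,'pics/w1.png'); rel([*cw(-118,-190),.066],98.35)
E
```

```text
xyz mm [ 0.6 -3.7 -0.2] r [-0.    0.   -0.04] q [ 0.17  0.35 -0.13  2.14  0.07  0.66  1.7 ] t 2.2667
xyz mm [  0.7  -3.6 133.8] r [-0.    0.   -0.04] q [ 0.17  0.35 -0.13  2.14  0.07  0.66  1.7 ] t 2.2667
xyz mm [  1.2  -5.8 133.7] r [ 0.    0.   -0.01] q [ 0.16  0.35 -0.13  2.14  0.07  0.66  1.7 ] t 2.3167
```

View pics/w1.png

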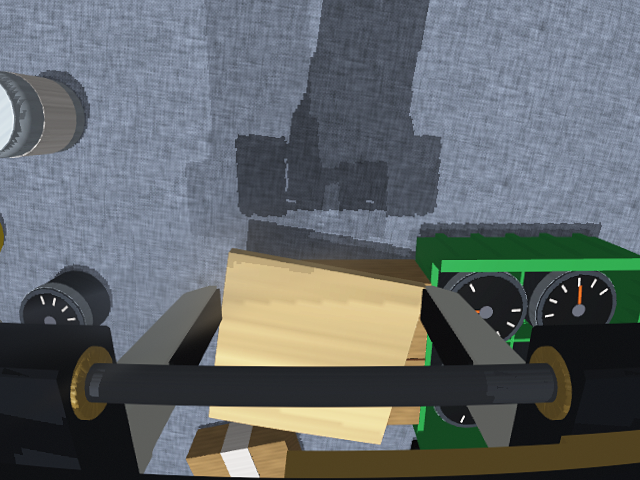

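Wrist view: the board's near corner is at (230,252), the fingers are to either side, and the crate wall is at the right, so the near side is clear for the side push. I lower now and push the near side toward +x of the crate to square the board.

>>> {"name": "move_arm", "arguments": {"commands": [{"rx": 0, "ry": 0, "x": 1, "y": -5, "z": 40, "rz": 0, "grip": 1}, {"rx": 0, "ry": 0, "x": 1, "y": -5, "z": 80, "rz": 0, "grip": 1}, {"rx": 0, "ry": 0, "x": 1, "y": -5, "z": 120, "rz": 0, "grip": 1}, {"rx": 0, "ry": 0, "x": 1, "y": -5, "z": 135, "rz": 0, "grip": 1}, {"rx": 0, "ry": 0, "x": -5, "y": -5, "z": 135, "rz": 0, "grip": 1}, {"rx": 0, "ry": 0, "x": -10, "y": -5, "z": 135, "rz": 0, "grip": 1}, {"rx": 0, "ry": 0, "x": -15, "y": -5, "z": 135, "rz": 0, "grip": 1}, {"rx": 0, "ry": 0, "x": -20, "y": -5, "z": 135, "rz": 0, "grip": 1}, {"rx": 0, "ry": 0, "x": -25, "y": -5, "z": 135, "rz": 0, "grip": 1}, {"rx": 0, "ry": 0, "x": -29, "y": -5, "z": 135, "rz": 0, "grip": 1}, {"rx": 0, "ry": 0, "x": -29, "y": -5, "z": 135, "rz": 0, "grip": 1}]}}

```text
time_s: 3.23
tool_pos: [0.5149, -0.0892, 0.0655]
orientation: [0.001, -0.073, 0.997, -0.0]
ft_force: [0.5, -0.1, 0.3]
gripper_width: 1.001
grip_force: 0.0
```

```bash
cat > b.py <<'E'
from m import *; from go import *
hT,hS=hsv(T),hsv(S)
def chk(z=.077):
    s=ctrl.get_state(); print('tcp crate',wc(s['tool_pos']),s['tool_pos'][2],'F',s['ft_force'])
    for nm,c,h,vmin,smax in (('T',T,hT,200,125),('S',S,hS,165,135)):
        try:
            m=(h[...,0]>14)&(h[...,0]<34)&(h[...,1]>50)&(h[...,1]<smax)&(h[...,2]>vmin)
            n,l,st,ce=cv2.connectedComponentsWithStats(m.astype(np.uint8))
            x=proj(c,[*cw(*SEED),z])[0]; M,ce,a=blob(c,m,x); q=quad(M); P=wc(plane(c,q,z)); print(nm,a,'crate-frame corners',P.round(1).tolist(),'centre',P.mean(0).round(1)); 
        except Exception as e: print(nm,e)
SEED=(0,-190)
E
python3 - <<'E'
import b; b.chk(); b.save(b.T,'pics/t2.png'); b.save(b.S,'pics/s2.png')
E
```

```text
tcp crate [ -87.6936 -189.5727] 0.06511354275688863 F [-0.1041 -0.0187  0.0132]
T 2915 crate-frame corners [[80.5, -272.5], [17.0, -268.5], [-36.0, -107.0], [89.0, -112.4]] centre [  37.6 -190.1]
S 2135 crate-frame corners [[-60.8, -110.7], [90.9, -114.3], [82.6, -272.8], [-59.9, -264.4]] centre [  13.2 -190.5]
```

>>> {"name": "move_arm", "arguments": {"commands": [{"rx": 0, "ry": 0, "x": 8, "y": 0, "z": 0, "rz": 0, "grip": 1}, {"rx": 0, "ry": 0, "x": 8, "y": 0, "z": -35, "rz": 0, "grip": 1}, {"rx": 0, "ry": 0, "x": -20, "y": 0, "z": -50, "rz": 0, "grip": 1}, {"rx": 0, "ry": 0, "x": -60, "y": 0, "z": -50, "rz": 0, "grip": 1}, {"rx": 0, "ry": 0, "x": -100, "y": 0, "z": -50, "rz": 0, "grip": 1}, {"rx": 0, "ry": 0, "x": -140, "y": 0, "z": -50, "rz": 0, "grip": 1}, {"rx": 0, "ry": 0, "x": -180, "y": 0, "z": -50, "rz": 0, "grip": 1}, {"rx": 0, "ry": 0, "x": -200, "y": 0, "z": -50, "rz": 0, "grip": 1}, {"rx": 0, "ry": 0, "x": -200, "y": 0, "z": -50, "rz": 0, "grip": 1}, {"rx": 0, "ry": 0, "x": -200, "y": 0, "z": -25, "rz": 0, "grip": 1}, {"rx": 0, "ry": 0, "x": -200, "y": 0, "z": -3, "rz": 0, "grip": 1}, {"rx": 0, "ry": 0, "x": -200, "y": 0, "z": -3, "rz": 0, "grip": 1}]}}

```text
time_s: 4.33
tool_pos: [0.7071, -0.0605, 0.0634]
orientation: [-0.004, -0.073, 0.997, 0.0]
ft_force: [-0.5, 0.4, 0.1]
gripper_width: 0.999
grip_force: 0.0
```

```bash
python3 - <<'E'
import b; b.chk(); b.rel([*b.cw(87.5,-190),.068],98.35)
import numpy as np
h=b.hT; g=(h[...,0]>50)&(h[...,0]<85)&(h[...,1]>120)&(h[...,2]>60)
h=b.hS; g=(h[...,0]>50)&(h[...,0]<85)&(h[...,1]>120)&(h[...,2]>40)
G,ce,a=b.blob(b.S,g,(380,260)); hu=b.cv2.approxPolyDP(b.cv2.convexHull(np.argwhere(G)[:,::-1].astype(np.int32)),3,True).reshape(-1,2); print(hu.tolist(), b.wc(b.plane(b.S,hu,.082)).round(0).tolist())
E
```

```text
tcp crate [ 110.1977 -189.606 ] 0.06714737816754518 F [ 0.1544 -0.6816  1.79  ]
T OpenCV(4.12.0) /io/opencv/modules/imgproc/src/linefit.cpp:50: error: (-215:Assertion failed) count > 0 in function 'fitLine2D_wods'

S OpenCV(4.12.0) /io/opencv/modules/imgproc/src/linefit.cpp:50: error: (-215:Assertion failed) count > 0 in function 'fitLine2D_wods'

xyz mm [22.7 -0.4 -0.8] r [ 0.   -0.02 -0.  ] q [ 0.06  0.75 -0.09  1.73  0.1   0.67  1.63] t 4.4333
[[430, 233], [426, 261], [401, 305], [328, 283], [327, 256], [361, 216]] [[-95.0, 89.0], [19.0, 114.0], [180.0, 114.0], [181.0, -46.0], [95.0, -92.0], [-97.0, -93.0]]
```

>>> {"name": "move_arm", "arguments": {"commands": [{"rx": 0, "ry": 0, "x": 5, "y": 0, "z": -1, "rz": 0, "grip": 1}, {"rx": 0, "ry": 0, "x": 10, "y": 0, "z": -1, "rz": 0, "grip": 1}, {"rx": 0, "ry": 0, "x": 14, "y": 0, "z": -1, "rz": 0, "grip": 1}, {"rx": 0, "ry": 0, "x": 18, "y": 0, "z": -1, "rz": 0, "grip": 1}, {"rx": 0, "ry": 0, "x": 23, "y": 0, "z": -1, "rz": 0, "grip": 1}, {"rx": 0, "ry": 0, "x": 23, "y": 0, "z": -1, "rz": 0, "grip": 1}, {"rx": 0, "ry": 0, "x": 23, "y": 0, "z": -1, "rz": 0, "grip": 1}, {"rx": 0, "ry": 0, "x": 5, "y": 0, "z": -1, "rz": 0, "grip": 1}, {"rx": 0, "ry": 0, "x": 5, "y": 0, "z": -40, "rz": 0, "grip": 1}, {"rx": 0, "ry": 0, "x": 5, "y": 0, "z": -70, "rz": 0, "grip": 1}, {"rx": 0, "ry": 0, "x": 5, "y": 0, "z": -70, "rz": 0, "grip": 1}]}}

```text
time_s: 5.35
tool_pos: [0.7094, -0.0611, 0.143]
orientation: [0.004, -0.073, 0.997, -0.0]
ft_force: [0.2, -0.2, 0.8]
gripper_width: 1.003
grip_force: 0.0
```

```bash
python3 - <<'E'
import b; b.chk(); b.save(b.T,'pics/t3.png'); b.rel([*b.cw(0,-310),.15],8.35); b.rel([*b.cw(0,-310),.07],8.35)
E
```

```text
tcp crate [ 107.4766 -189.7184] 0.1388873088994706 F [-0.4999  0.2563 -0.6931]
T OpenCV(4.12.0) /io/opencv/modules/imgproc/src/linefit.cpp:50: error: (-215:Assertion failed) count > 0 in function 'fitLine2D_wods'

S 433 crate-frame corners [[-81.4, -269.0], [7.9, -212.7], [56.8, -235.9], [35.1, -271.5]] centre [   4.6 -247.3]
xyz mm [ 107.5 -120.3  -11.3] r [ -0.02   0.01 -15.  ] q [ 0.07  0.66 -0.1   1.7   0.09  0.78  1.64] t 5.45
xyz mm [ 107.6 -120.2   68.7] r [ -0.02   0.01 -15.  ] q [ 0.07  0.66 -0.1   1.7   0.09  0.78  1.64] t 5.45
```

>>> {"name": "move_arm", "arguments": {"commands": [{"rx": 0, "ry": 0, "x": 107, "y": -120, "z": -10, "rz": 15, "grip": 1}, {"rx": 0, "ry": 0, "x": 107, "y": -120, "z": -10, "rz": 15, "grip": 1}, {"rx": 0, "ry": 0, "x": 107, "y": -120, "z": -10, "rz": 15, "grip": 1}, {"rx": 0, "ry": 0, "x": 107, "y": -120, "z": -10, "rz": 15, "grip": 1}, {"rx": 0, "ry": 0, "x": 107, "y": -120, "z": -10, "rz": 15, "grip": 1}, {"rx": 0, "ry": 0, "x": 107, "y": -120, "z": -10, "rz": 15, "grip": 1}, {"rx": 0, "ry": 0, "x": 107, "y": -120, "z": -10, "rz": 15, "grip": 1}, {"rx": 0, "ry": 0, "x": 107, "y": -120, "z": -10, "rz": 15, "grip": 1}, {"rx": 0, "ry": 0, "x": 107, "y": -120, "z": -10, "rz": 15, "grip": 1}, {"rx": 0, "ry": 0, "x": 107, "y": -120, "z": -10, "rz": 15, "grip": 1}, {"rx": 0, "ry": 0, "x": 107, "y": -120, "z": -10, "rz": 15, "grip": 1}, {"rx": 0, "ry": 0, "x": 107, "y": -120, "z": -10, "rz": 15, "grip": 1}]}}

```text
time_s: 6.45
tool_pos: [0.6169, -0.1951, 0.1463]
orientation: [-0.001, 0.629, 0.777, -0.001]
ft_force: [0.0, 0.4, -0.4]
gripper_width: 0.999
grip_force: 0.0
```

```bash
python3 - <<'E'
import b; b.chk(); b.save(b.T,'pics/t4.png'); b.rel([*b.cw(0,-305),.15],8.35+180); b.rel([*b.cw(0,-305),.07],8.35)
E
```

```text
tcp crate [  -0.8011 -308.9252] 0.14631363584635115 F [ 0.3293 -0.419  -0.7329]
T 4564 crate-frame corners [[76.4, -270.3], [-81.5, -208.6], [-80.8, -111.5], [77.5, -112.3]] centre [  -2.1 -175.7]
S 1927 crate-frame corners [[-75.9, -115.9], [79.3, -113.2], [77.8, -275.3], [-77.3, -216.4]] centre [   1.  -180.2]
xyz mm [ 3.9  1.1 -3.7] r [-0.02 -0.    0.66] q [ 0.01  0.61  0.32  1.86 -0.27  0.72  0.7 ] t 6.55
xyz mm [ 3.8  1.3 76.3] r [-0.02 -0.    0.66] q [ 0.01  0.61  0.32  1.86 -0.27  0.72  0.7 ] t 6.55
```

View pics/t4.png

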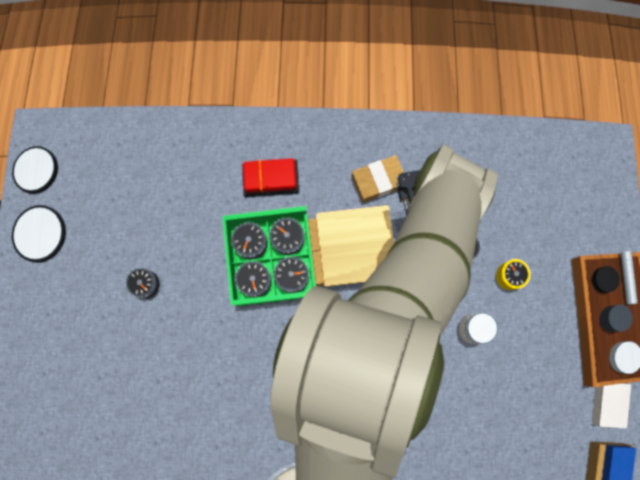

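The board is square to the crate within about half a degree and centred in x within 2 mm (far-left corner (315,212), near-left (321,285)). Next I push from behind.

>>> {"name": "move_arm", "arguments": {"commands": [{"rx": 0, "ry": 0, "x": 4, "y": 1, "z": 35, "rz": 0.66, "grip": 1}, {"rx": 0, "ry": 0, "x": 4, "y": 1, "z": 70, "rz": 0.66, "grip": 1}, {"rx": 0, "ry": 0, "x": 4, "y": 1, "z": 77, "rz": 0.66, "grip": 1}, {"rx": 0, "ry": 0, "x": 12, "y": 1, "z": 77, "rz": 0.66, "grip": 1}, {"rx": 0, "ry": 0, "x": 20, "y": 1, "z": 77, "rz": 0.66, "grip": 1}, {"rx": 0, "ry": 0, "x": 28, "y": 1, "z": 77, "rz": 0.66, "grip": 1}, {"rx": 0, "ry": 0, "x": 36, "y": 1, "z": 77, "rz": 0.66, "grip": 1}, {"rx": 0, "ry": 0, "x": 44, "y": 1, "z": 77, "rz": 0.66, "grip": 1}, {"rx": 0, "ry": 0, "x": 52, "y": 1, "z": 77, "rz": 0.66, "grip": 1}, {"rx": 0, "ry": 0, "x": 60, "y": 1, "z": 77, "rz": 0.66, "grip": 1}, {"rx": 0, "ry": 0, "x": 68, "y": 1, "z": 77, "rz": 0.66, "grip": 1}, {"rx": 0, "ry": 0, "x": 76, "y": 1, "z": 77, "rz": 0.66, "grip": 1}]}}

```text
time_s: 7.55
tool_pos: [0.6024, -0.12, 0.071]
orientation: [0.0, 0.653, 0.757, 0.0]
ft_force: [1.0, -1.9, 2.1]
gripper_width: 1.003
grip_force: 0.8
```

```bash
python3 - <<'E'
import b; b.SEED=(0,-140); b.chk(); b.rel([*b.cw(0,-87.5),.069],8.35+180)
E
```

```text
tcp crate [  -4.6048 -231.3731] 0.07053278419691283 F [ 0.3137 -0.4703 -0.6685]
T 1925 crate-frame corners [[73.1, -206.5], [16.2, -153.7], [-38.4, -64.7], [72.1, -61.8]] centre [  30.8 -121.7]
S 1680 crate-frame corners [[-81.5, -64.4], [73.6, -61.8], [74.7, -195.2], [-81.4, -141.4]] centre [  -3.7 -115.7]
xyz mm [143.9   5.2   1.7] r [-0.01 -0.01  0.04] q [-0.08  0.68  0.28  1.99 -0.36  0.53  0.6 ] t 7.65
```

>>> {"name": "move_arm", "arguments": {"commands": [{"rx": 0, "ry": 0, "x": 6, "y": 1, "z": 2, "rz": 0, "grip": 1}, {"rx": 0, "ry": 0, "x": 14, "y": 2, "z": 2, "rz": 0, "grip": 1}, {"rx": 0, "ry": 0, "x": 22, "y": 3, "z": 2, "rz": 0, "grip": 1}, {"rx": 0, "ry": 0, "x": 30, "y": 4, "z": 2, "rz": 0, "grip": 1}, {"rx": 0, "ry": 0, "x": 38, "y": 5, "z": 2, "rz": 0, "grip": 1}, {"rx": 0, "ry": 0, "x": 46, "y": 6, "z": 2, "rz": 0, "grip": 1}, {"rx": 0, "ry": 0, "x": 54, "y": 6, "z": 2, "rz": 0, "grip": 1}, {"rx": 0, "ry": 0, "x": 62, "y": 6, "z": 2, "rz": 0, "grip": 1}, {"rx": 0, "ry": 0, "x": 70, "y": 6, "z": 2, "rz": 0, "grip": 1}, {"rx": 0, "ry": 0, "x": 78, "y": 6, "z": 2, "rz": 0, "grip": 1}]}}

```text
time_s: 8.48
tool_pos: [0.5969, -0.042, 0.0688]
orientation: [0.0, 0.653, 0.757, 0.0]
ft_force: [0.2, -1.1, 1.9]
gripper_width: 1.0
grip_force: 0.7
```

```bash
python3 - <<'E'
import b; b.SEED=(0,-80); b.chk(.075); b.rel([*b.cw(0,-87.5),.069],8.35+180); a=b.cv2.resize(b.T['img'][190:320,215:375],None,fx=2.5,fy=2.5,interpolation=2);s=b.cv2.resize(b.S['img'][190:320,270:430],None,fx=2.5,fy=2.5,interpolation=2)
b.save({'img':b.cv2.hconcat([a,s])},'pics/t5.png')
E
```

```text
tcp crate [   1.355  -153.4168] 0.06856084051642984 F [ 0.1625  0.1956 -0.8459]
T 1025 crate-frame corners [[77.9, -94.6], [24.6, -30.2], [-3.0, 15.0], [76.7, 15.5]] centre [ 44.1 -23.6]
S 1837 crate-frame corners [[-73.8, 15.0], [76.0, 17.5], [77.0, -124.4], [-76.5, -62.7]] centre [  0.7 -38.6]
xyz mm [65.9 -1.1 -0.4] r [-0.   -0.01  0.04] q [-0.22  0.67  0.29  2.02 -0.39  0.5   0.5 ] t 8.5833
```

View pics/t5.png

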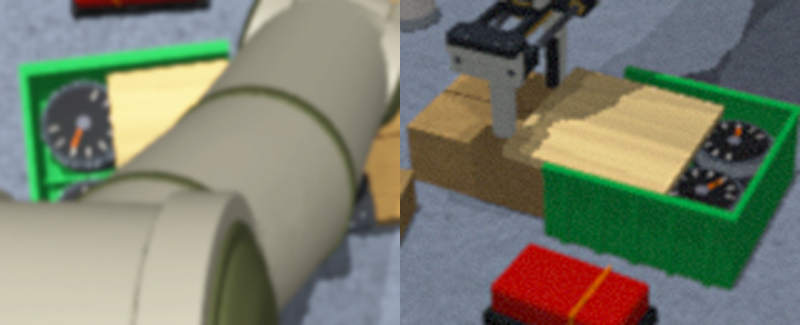

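Crops: the board slides between the crate walls, its leading edge over the second pair of gauges, both fingers behind it. I continue the last 65 mm.

>>> {"name": "move_arm", "arguments": {"commands": [{"rx": 0, "ry": 0, "x": 8, "y": 0, "z": 0, "rz": 0, "grip": 1}, {"rx": 0, "ry": 0, "x": 16, "y": 0, "z": 0, "rz": 0, "grip": 1}, {"rx": 0, "ry": 0, "x": 24, "y": 0, "z": 0, "rz": 0, "grip": 1}, {"rx": 0, "ry": 0, "x": 32, "y": 0, "z": 0, "rz": 0, "grip": 1}, {"rx": 0, "ry": 0, "x": 40, "y": 0, "z": 0, "rz": 0, "grip": 1}, {"rx": 0, "ry": 0, "x": 47, "y": 0, "z": 0, "rz": 0, "grip": 1}, {"rx": 0, "ry": 0, "x": 52, "y": 0, "z": 0, "rz": 0, "grip": 1}, {"rx": 0, "ry": 0, "x": 57, "y": 0, "z": 0, "rz": 0, "grip": 1}, {"rx": 0, "ry": 0, "x": 61, "y": 0, "z": 0, "rz": 0, "grip": 1}, {"rx": 0, "ry": 0, "x": 65, "y": 0, "z": 0, "rz": 0, "grip": 1}, {"rx": 0, "ry": 0, "x": 65, "y": 0, "z": 0, "rz": 0, "grip": 1}]}}

```text
time_s: 9.5
tool_pos: [0.5872, 0.0224, 0.0686]
orientation: [-0.0, 0.653, 0.758, 0.0]
ft_force: [0.1, 0.1, -0.3]
gripper_width: 1.001
grip_force: 0.0
```

```bash
python3 - <<'E'
import b; b.SEED=(0,-0); b.chk(.073); b.rel([*b.cw(0,-100),.2],8.35+180); b.rel([.605,-.326,.2],8.35+180)
E
```

```text
tcp crate [  1.2039 -90.4734] 0.06867076315146892 F [0.0747 0.3833 0.9652]
T OpenCV(4.12.0) /io/opencv/modules/imgproc/src/linefit.cpp:50: error: (-215:Assertion failed) count > 0 in function 'fitLine2D_wods'

S 1870 crate-frame corners [[-76.3, 77.5], [73.7, 78.5], [74.2, -58.5], [-76.3, 1.1]] centre [-1.2 24.6]
xyz mm [  -9.5   -1.2 -131.3] r [ 0.   -0.    0.02] q [-0.34  0.66  0.31  2.05 -0.41  0.49  0.42] t 9.6
xyz mm [-346.5  -33.7 -131.3] r [ 0.   -0.    0.02] q [-0.34  0.66  0.31  2.05 -0.41  0.49  0.42] t 9.6
```

>>> {"name": "move_arm", "arguments": {"commands": [{"rx": 0, "ry": 0, "x": -12, "y": 0, "z": 0, "rz": 0, "grip": 1}, {"rx": 0, "ry": 0, "x": -12, "y": 0, "z": -35, "rz": 0, "grip": 1}, {"rx": 0, "ry": 0, "x": -30, "y": -5, "z": -70, "rz": 0, "grip": 1}, {"rx": 0, "ry": 0, "x": -396, "y": -33, "z": -131, "rz": 0, "grip": 1}, {"rx": 0, "ry": 0, "x": -396, "y": -33, "z": -131, "rz": 0, "grip": 1}, {"rx": 0, "ry": 0, "x": -396, "y": -33, "z": -131, "rz": 0, "grip": 1}, {"rx": 0, "ry": 0, "x": -396, "y": -33, "z": -131, "rz": 0, "grip": 1}, {"rx": 0, "ry": 0, "x": -396, "y": -33, "z": -131, "rz": 0, "grip": 1}, {"rx": 0, "ry": 0, "x": -396, "y": -33, "z": -131, "rz": 0, "grip": 1}, {"rx": 0, "ry": 0, "x": -396, "y": -33, "z": -131, "rz": 0, "grip": 1}, {"rx": 0, "ry": 0, "x": -396, "y": -33, "z": -131, "rz": 0, "grip": 1}, {"rx": 0, "ry": 0, "x": -396, "y": -33, "z": -131, "rz": 0, "grip": 1}]}}

```text
time_s: 10.6
tool_pos: [0.6116, -0.3792, 0.2003]
orientation: [0.0, 0.654, 0.757, -0.0]
ft_force: [0.9, 0.2, 0.6]
gripper_width: 1.0
grip_force: 0.0
```

```bash
python3 - <<'E'
import b; b.SEED=(0,0); b.chk(.073); b.rel([.612,-.376,.2],188.35)
w=b.cam('wrist'); b.save(w,'pics/w2.png'); print(b.proj(w,[.605,-.326,.05]))
E
```

```text
tcp crate [ -35.2963 -496.4352] 0.2010889422625671 F [-1.6861 -0.1151  0.3583]
T 5308 crate-frame corners [[77.0, -77.6], [-80.1, -77.4], [-79.4, 79.5], [76.5, 80.2]] centre [-1.5  1.2]
S 2552 crate-frame corners [[-76.2, 76.9], [73.7, 78.7], [74.3, -78.7], [-75.2, -78.4]] centre [-0.9 -0.4]
xyz mm [9.  3.1 1. ] r [ 0.    0.06 -0.07] q [ 0.25  0.64  0.39  1.64 -0.28  0.91  0.88] t 10.7
[[324.7659 154.1446]]
```

View pics/w2.png

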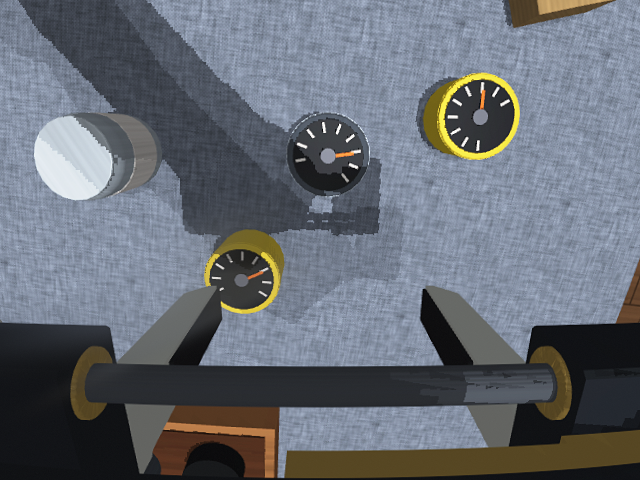

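Wrist view: the dark gauge has its hub at (328,156), with yellow look-alikes at (481,116) and (241,280) and the tin at (90,155). The finger lanes either side of the dark gauge are free. I move nearer for a second wrist view to get the height.

```bash
cat > g.py <<'E'
from go import *
def dial(w,seed,r=38):
    # dark dial disc around the seed: filled contour, ellipse fit
    v=cv2.GaussianBlur(cv2.cvtColor(w['img'],cv2.COLOR_RGB2GRAY),(5,5),0); x,y=map(int,seed)
    m=np.zeros(v.shape,np.uint8); cv2.circle(m,(x,y),r,255,-1); m[v>72]=0
    m=cv2.morphologyEx(m,cv2.MORPH_CLOSE,np.ones((9,9)))
    k=max(cv2.findContours(m,0,1)[0],key=cv2.contourArea); return cv2.fitEllipse(cv2.convexHull(k))
def hub(w,seed,r=16):
    h=cv2.cvtColor(w['img'],cv2.COLOR_RGB2HSV).astype(int); x,y=map(int,seed); m=np.zeros(h.shape[:2],np.uint8); cv2.circle(m,(x,y),r,1,-1)
    m&=((h[...,2]>95)&(h[...,1]<70)).astype(np.uint8); n,l,st,ce=cv2.connectedComponentsWithStats(m)
    i=1+int(np.argmax(st[1:,4])); return ce[i],st[i,4]
def keep(w,px,f): np.savez(f,px=px,**{k:w[k] for k in('R','t','K','D')})
E
python3 - <<'E'
from g import *
w=cam('wrist'); p,a=hub(w,(328,156)); e=dial(w,p); print(p,a,e, plane(w,p,.05),plane(w,e[0],.05)); keep(w,p,'v1.npz')
P=plane(w,p,.05)[0]; rel([P[0],P[1],.2],188.35)
E
```

```text
[326.13917526 161.68556701] 194 ((325.4908142089844, 162.0247802734375), (73.49775695800781, 74.90262603759766), 132.19923400878906) [[ 0.60723706 -0.32679659  0.05      ]] [[ 0.60676434 -0.32713334  0.05      ]]
xyz mm [50.9  3.1 -0.5] r [-0.    0.   -0.02] q [ 0.24  0.64  0.38  1.65 -0.28  0.91  0.88] t 10.8
```

>>> {"name": "move_arm", "arguments": {"commands": [{"rx": 0, "ry": 0, "x": 10, "y": 25, "z": 0, "rz": 0, "grip": 0.85}, {"rx": 0, "ry": 0, "x": 20, "y": 50, "z": 0, "rz": 0, "grip": 0.85}, {"rx": 0, "ry": 0, "x": 20, "y": 50, "z": 0, "rz": 0, "grip": 0.85}, {"rx": 0, "ry": 0, "x": 20, "y": 50, "z": 0, "rz": 0, "grip": 0.85}, {"rx": 0, "ry": 0, "x": 20, "y": 50, "z": 0, "rz": 0, "grip": 0.85}]}}

```text
time_s: 11.22
tool_pos: [0.659, -0.3469, 0.1992]
orientation: [-0.001, 0.653, 0.758, -0.0]
ft_force: [-0.5, -0.4, 0.1]
gripper_width: 0.928
grip_force: 0.0
```

```bash
python3 - <<'E'
from g import *
c=dict(np.load('v1.npz')); w=cam('wrist'); P=plane(c,c['px'],.05)[0]; s=proj(w,P)[0]; p,a=hub(w,s); print(P,s,p,a,two(c,c['px'],w,p),plane(w,p,.05))
X=(P+plane(w,p,.05)[0])/2; rel([X[0],X[1],.09],188.35)
E
```

```text
Traceback (most recent call last):
  File "g.py", line 11, in hub
    i=1+int(np.argmax(st[1:,4])); return ce[i],st[i,4]
            ~~~~~~~~~^^^^^^^^^^
ValueError: attempt to get argmax of an empty sequence
```

```bash
python3 - <<'E'
from g import *
c=dict(np.load('v1.npz')); w=cam('wrist'); P=plane(c,c['px'],.05)[0]; s=proj(w,P)[0]; print(s)
h=cv2.cvtColor(w['img'],cv2.COLOR_RGB2HSV); x,y=map(int,s); print(h[y-14:y+15:3,x-14:x+15:3,2])
x0=max(0,x-150);y0=max(0,y-130); save({'img':w['img'][y0:y0+260,x0:x0+300]},'pics/w3.png')
E
```

```text
[262.44965527 194.73437646]
[[ 20  21  24  27  27  28  27  28  27  29]
 [ 22  21  20  25  28  28  28  29  29  30]
 [ 22  22  22  25  24  24  23  24  30  30]
 [ 23  24  24  30  66  65  56  24  25  30]
 [ 24  26  24  65  64  64  65  46  26  47]
 [ 25  25  25  65  64  65  65  67 128 114]
 [ 26  26  26  68  65  65  65  48  29  29]
 [ 28  28  27  31  67  68  57  30  30  30]
 [ 28  30  30  31  29  29  29  30  30  30]
 [ 31  32  31  31  31  30  30  30  30  31]]
```

View pics/w3.png

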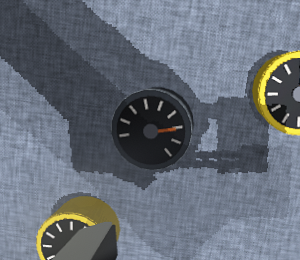

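The crop shows the gauge dial at (151,131), in shadow but at the predicted pixel. I lower the brightness threshold.

```bash
sed -i 's/>95)&(h\[...,1\]<70)/>TV)\&(h[...,1]<70)/; s/^def hub/TV=95\ndef hub/' g.py; python3 - <<'E'
import g; from g import *
g.TV=48
c=dict(np.load('v1.npz')); w=cam('wrist'); P=plane(c,c['px'],.05)[0]; s=proj(w,P)[0]; p,a=hub(w,s,12); print(P,s,p,a,two(c,c['px'],w,p),plane(w,p,.05))
X=(P+plane(w,p,.05)[0])/2; print(X);rel([X[0],X[1],.09],188.35)
E
```

```text
[ 0.60723706 -0.32679659  0.05      ] [262.61586992 194.17991197] [262.41071429 194.29166667] 168 (array([ 0.60721425, -0.32672146,  0.05106469]), np.float64(7.125278094154656e-06)) [[ 0.60708123 -0.32691164  0.05      ]]
[ 0.60715915 -0.32685411  0.05      ]
xyz mm [ 28.8 -47.6 109.8] r [-0.    0.    0.01] q [ 0.19  0.67  0.38  1.58 -0.29  0.95  0.81] t 11.3667
```

>>> {"name": "move_arm", "arguments": {"commands": [{"rx": 0, "ry": 0, "x": 29, "y": -48, "z": 30, "rz": 0, "grip": 0.9}, {"rx": 0, "ry": 0, "x": 29, "y": -48, "z": 50, "rz": 0, "grip": 0.9}, {"rx": 0, "ry": 0, "x": 29, "y": -48, "z": 90, "rz": 0, "grip": 0.9}, {"rx": 0, "ry": 0, "x": 29, "y": -48, "z": 120, "rz": 0, "grip": 0.9}, {"rx": 0, "ry": 0, "x": 29, "y": -48, "z": 150, "rz": 0, "grip": 0.9}, {"rx": 0, "ry": 0, "x": 29, "y": -48, "z": 175, "rz": 0, "grip": 0.9}, {"rx": 0, "ry": 0, "x": 29, "y": -48, "z": 187, "rz": 0, "grip": 0.9}, {"rx": 0, "ry": 0, "x": 29, "y": -48, "z": 187, "rz": 0, "grip": 0.9}, {"rx": 0, "ry": 0, "x": 29, "y": -48, "z": 187, "rz": 0, "grip": 0.2}, {"rx": 0, "ry": 0, "x": 29, "y": -48, "z": 187, "rz": 0, "grip": 0.2}, {"rx": 0, "ry": 0, "x": 29, "y": -48, "z": 187, "rz": 0, "grip": 0.2}, {"rx": 0, "ry": 0, "x": 29, "y": -48, "z": 187, "rz": 0, "grip": 0.2}]}}

```text
time_s: 12.37
tool_pos: [0.6084, -0.3266, 0.0143]
orientation: [0.001, 0.653, 0.757, 0.0]
ft_force: [-2.6, 0.4, 1.2]
gripper_width: 0.708
grip_force: 1.3
```

```bash
python3 - <<'E'
from go import *
s=ctrl.get_state(); print(s['tool_pos'],s['gripper_width'],s['grip_force'])
rel([*cw(-1,-37),.22],188.35); rel([*cw(-1,37),.22],188.35)
E
```

```text
[ 0.60840365 -0.32662834  0.01430381] 0.7075175183127789 1.3308242708444595
xyz mm [ 400.8   28.7 -206.1] r [0.02 0.01 0.02] q [ 0.25  0.82  0.27  1.82 -0.38  0.55  0.91] t 12.3667
xyz mm [ 474.8   28.8 -206.2] r [0.02 0.01 0.02] q [ 0.25  0.82  0.27  1.82 -0.38  0.55  0.91] t 12.3667
```

>>> {"name": "move_arm", "arguments": {"commands": [{"rx": 0, "ry": 0, "x": 0, "y": 0, "z": 0, "rz": 0, "grip": 0.2}, {"rx": 0, "ry": 0, "x": 0, "y": 0, "z": 0, "rz": 0, "grip": 0.2}, {"rx": 0, "ry": 0, "x": 0, "y": 0, "z": -20, "rz": 0, "grip": 0.2}, {"rx": 0, "ry": 0, "x": 0, "y": 0, "z": -55, "rz": 0, "grip": 0.2}, {"rx": 0, "ry": 0, "x": 0, "y": 0, "z": -90, "rz": 0, "grip": 0.2}, {"rx": 0, "ry": 0, "x": 25, "y": 2, "z": -115, "rz": 0, "grip": 0.2}, {"rx": 0, "ry": 0, "x": 60, "y": 5, "z": -135, "rz": 0, "grip": 0.2}, {"rx": 0, "ry": 0, "x": 100, "y": 8, "z": -140, "rz": 0, "grip": 0.2}, {"rx": 0, "ry": 0, "x": 140, "y": 11, "z": -140, "rz": 0, "grip": 0.2}, {"rx": 0, "ry": 0, "x": 180, "y": 14, "z": -140, "rz": 0, "grip": 0.2}, {"rx": 0, "ry": 0, "x": 220, "y": 17, "z": -140, "rz": 0, "grip": 0.2}, {"rx": 0, "ry": 0, "x": 260, "y": 20, "z": -140, "rz": 0, "grip": 0.2}]}}

```text
time_s: 13.37
tool_pos: [0.5886, -0.0641, 0.1531]
orientation: [0.0, 0.653, 0.757, 0.0]
ft_force: [0.9, 1.2, -3.4]
gripper_width: 0.705
grip_force: 30.0
```

```bash
python3 - <<'E'
from go import *
s=ctrl.get_state(); print(s['tool_pos'],s['gripper_width'],s['grip_force'])
rel([*cw(-1,-36.5),.15],188.35)
E
```

```text
[ 0.58860861 -0.06410832  0.15311624] 0.7046365918657709 29.99700665473938
xyz mm [139.    9.2   3.2] r [ 0.01 -0.    0.02] q [-0.25  0.55  0.39  1.99 -0.33  0.66  0.5 ] t 13.3667
```

>>> {"name": "move_arm", "arguments": {"commands": [{"rx": 0, "ry": 0, "x": 35, "y": 2, "z": 3, "rz": 0, "grip": 0.2}, {"rx": 0, "ry": 0, "x": 70, "y": 5, "z": 3, "rz": 0, "grip": 0.2}, {"rx": 0, "ry": 0, "x": 105, "y": 7, "z": 3, "rz": 0, "grip": 0.2}, {"rx": 0, "ry": 0, "x": 130, "y": 9, "z": 3, "rz": 0, "grip": 0.2}, {"rx": 0, "ry": 0, "x": 139, "y": 9, "z": 3, "rz": 0, "grip": 0.2}, {"rx": 0, "ry": 0, "x": 139, "y": 9, "z": 20, "rz": 0, "grip": 0.2}, {"rx": 0, "ry": 0, "x": 139, "y": 9, "z": 40, "rz": 0, "grip": 0.2}, {"rx": 0, "ry": 0, "x": 139, "y": 9, "z": 53, "rz": 0, "grip": 0.2}, {"rx": 0, "ry": 0, "x": 139, "y": 9, "z": 53, "rz": 0, "grip": 0.2}, {"rx": 0, "ry": 0, "x": 139, "y": 9, "z": 53, "rz": 0, "grip": 0.2}]}}

```text
time_s: 14.2
tool_pos: [0.5774, 0.0721, 0.0995]
orientation: [-0.0, 0.653, 0.757, -0.001]
ft_force: [0.3, -0.7, -2.7]
gripper_width: 0.711
grip_force: 30.0
```

```bash
python3 - <<'E'
from go import *
s=ctrl.get_state(); print(s['tool_pos'],wc(s['tool_pos']),s['ft_force'],s['grip_force'])
w=cam('wrist'); S=cam('scene'); a=cv2.resize(S['img'][150:310,270:440],(510,480)); rel([*cw(-1,-36.5),.0885],188.35); save({'img':a},'pics/s6.png')
E
```

```text
[0.57735184 0.07205315 0.099533  ] [ -1.35013908 -39.16596048] [ 0.30322692 -0.65559185 -2.65029249] 29.998279809951782
xyz mm [ 2.7 -0.5 12. ] r [0.01 0.   0.01] q [-0.46  0.61  0.36  2.05 -0.4   0.55  0.32] t 14.3
```

Lower in 2 mm steps down to near contact.

>>> {"name": "move_arm", "arguments": {"commands": [{"rx": 0, "ry": 0, "x": 2, "y": 0, "z": 4, "rz": 0, "grip": 0.2}, {"rx": 0, "ry": 0, "x": 2, "y": 0, "z": 7, "rz": 0, "grip": 0.2}, {"rx": 0, "ry": 0, "x": 2, "y": 0, "z": 9, "rz": 0, "grip": 0.2}, {"rx": 0, "ry": 0, "x": 2, "y": 0, "z": 10, "rz": 0, "grip": 0.2}, {"rx": 0, "ry": 0, "x": 2, "y": 0, "z": 11, "rz": 0, "grip": 0.2}, {"rx": 0, "ry": 0, "x": 2, "y": 0, "z": 11, "rz": 0, "grip": 0.2}, {"rx": 0, "ry": 0, "x": 2, "y": 0, "z": 11, "rz": 0, "grip": 0.2}]}}

```text
time_s: 14.88
tool_pos: [0.5774, 0.0746, 0.0886]
orientation: [0.0, 0.653, 0.757, -0.0]
ft_force: [0.4, -0.6, -2.9]
gripper_width: 0.705
grip_force: 30.0
```

>>> {"name": "move_arm", "arguments": {"commands": [{"rx": 0, "ry": 0, "x": 0, "y": 0, "z": 0.5, "rz": 0, "grip": 0.2}, {"rx": 0, "ry": 0, "x": 0, "y": 0, "z": 1, "rz": 0, "grip": 0.2}, {"rx": 0, "ry": 0, "x": 0, "y": 0, "z": 1, "rz": 0, "grip": 0.2}, {"rx": 0, "ry": 0, "x": 0, "y": 0, "z": 1, "rz": 0, "grip": 0.2}]}}

```text
time_s: 15.22
tool_pos: [0.5774, 0.0747, 0.0877]
orientation: [0.0, 0.653, 0.757, 0.0]
ft_force: [-0.6, 1.0, -3.4]
gripper_width: 0.71
grip_force: 30.0
```

>>> {"name": "move_arm", "arguments": {"commands": [{"rx": 0, "ry": 0, "x": 0, "y": 0, "z": 0.5, "rz": 0, "grip": 0.2}, {"rx": 0, "ry": 0, "x": 0, "y": 0, "z": 1, "rz": 0, "grip": 0.2}, {"rx": 0, "ry": 0, "x": 0, "y": 0, "z": 1, "rz": 0, "grip": 0.2}, {"rx": 0, "ry": 0, "x": 0, "y": 0, "z": 1, "rz": 0, "grip": 0.2}]}}

```text
time_s: 15.55
tool_pos: [0.5775, 0.0747, 0.0872]
orientation: [0.0, 0.653, 0.757, 0.0]
ft_force: [-2.3, 0.4, 6.0]
gripper_width: 0.709
grip_force: 30.0
```

>>> {"name": "move_arm", "arguments": {"commands": [{"rx": 0, "ry": 0, "x": 0, "y": 0, "z": 0.5, "rz": 0, "grip": 0.2}, {"rx": 0, "ry": 0, "x": 0, "y": 0, "z": 1, "rz": 0, "grip": 0.2}, {"rx": 0, "ry": 0, "x": 0, "y": 0, "z": 1, "rz": 0, "grip": 0.2}, {"rx": 0, "ry": 0, "x": 0, "y": 0, "z": 1, "rz": 0, "grip": 0.2}]}}

```text
time_s: 15.88
tool_pos: [0.5775, 0.0747, 0.0872]
orientation: [-0.0, 0.653, 0.757, 0.001]
ft_force: [-5.3, 0.7, 17.2]
gripper_width: 0.705
grip_force: 30.0
```

Contact is at TCP z 0.0872, so the board top is 73 mm as expected. I ease off, open and rise.

>>> {"name": "move_arm", "arguments": {"commands": [{"rx": 0, "ry": 0, "x": 0, "y": 0, "z": -1.2, "rz": 0, "grip": 0.2}, {"rx": 0, "ry": 0, "x": 0, "y": 0, "z": -1.2, "rz": 0, "grip": 0.2}, {"rx": 0, "ry": 0, "x": 0, "y": 0, "z": -1.2, "rz": 0, "grip": 0.85}, {"rx": 0, "ry": 0, "x": 0, "y": 0, "z": -1.2, "rz": 0, "grip": 0.85}, {"rx": 0, "ry": 0, "x": 0, "y": 0, "z": -1.2, "rz": 0, "grip": 0.85}, {"rx": 0, "ry": 0, "x": 0, "y": 0, "z": -1.2, "rz": 0, "grip": 0.85}, {"rx": 0, "ry": 0, "x": 0, "y": 0, "z": -10, "rz": 0, "grip": 0.85}, {"rx": 0, "ry": 0, "x": 0, "y": 0, "z": -30, "rz": 0, "grip": 0.85}, {"rx": 0, "ry": 0, "x": 0, "y": 0, "z": -60, "rz": 0, "grip": 0.85}, {"rx": 0, "ry": 0, "x": 0, "y": 0, "z": -90, "rz": 0, "grip": 0.85}, {"rx": 0, "ry": 0, "x": 0, "y": 0, "z": -112, "rz": 0, "grip": 0.85}]}}

```text
time_s: 16.8
tool_pos: [0.5778, 0.0743, 0.2003]
orientation: [0.001, 0.653, 0.757, 0.0]
ft_force: [-0.3, 0.1, -0.3]
gripper_width: 0.925
grip_force: 0.0
```

```bash
python3 - <<'E'
from go import *
s=ctrl.get_state(); print(s['gripper_width'])
rel([.49,.30,.2],188.35); rel([.498,.352,.2],188.35)
E
```

```text
0.9253116992093694
xyz mm [ 2.361e+02 -5.380e+01  2.000e-01] r [0.01 0.   0.01] q [-0.54  0.48  0.46  1.97 -0.31  0.75  0.24] t 16.8
xyz mm [ 2.864e+02 -3.830e+01  2.000e-01] r [0.01 0.   0.01] q [-0.54  0.48  0.46  1.97 -0.31  0.75  0.24] t 16.8
```

>>> {"name": "move_arm", "arguments": {"commands": [{"rx": 0, "ry": 0, "x": 40, "y": -3, "z": 0, "rz": 0, "grip": 0.85}, {"rx": 0, "ry": 0, "x": 80, "y": -7, "z": 0, "rz": 0, "grip": 0.85}, {"rx": 0, "ry": 0, "x": 120, "y": -11, "z": 0, "rz": 0, "grip": 0.85}, {"rx": 0, "ry": 0, "x": 160, "y": -15, "z": 0, "rz": 0, "grip": 0.85}, {"rx": 0, "ry": 0, "x": 200, "y": -19, "z": 0, "rz": 0, "grip": 0.85}, {"rx": 0, "ry": 0, "x": 240, "y": -23, "z": 0, "rz": 0, "grip": 0.85}, {"rx": 0, "ry": 0, "x": 280, "y": -25, "z": 0, "rz": 0, "grip": 0.85}, {"rx": 0, "ry": 0, "x": 280, "y": -25, "z": 0, "rz": 0, "grip": 0.85}, {"rx": 0, "ry": 0, "x": 280, "y": -25, "z": 0, "rz": 0, "grip": 0.85}]}}

```text
time_s: 17.55
tool_pos: [0.5102, 0.3508, 0.1977]
orientation: [-0.0, 0.651, 0.759, 0.0]
ft_force: [0.3, -0.9, 0.0]
gripper_width: 0.924
grip_force: 0.0
```

```bash
cat > la.py <<'E'
import sys,g; from g import *
w=cam('wrist')
if len(sys.argv)>1:
    c=dict(np.load('v2.npz')); X=plane(c,c['px'],.05)[0]
else: X=np.array([.505,.4,.05])
s=proj(w,X)[0]
for tv in (110,48):
    g.TV=tv
    try:
        p,a=hub(w,s,14); e=dial(w,p); print(tv,s,p,a,e,plane(w,p,.05),plane(w,e[0],.05)); break
    except ValueError: pass
if len(sys.argv)>1: print(two(c,c['px'],w,p))
else: keep(w,p,'v2.npz')
P=plane(w,p,.05)[0]; rel([P[0],P[1],.013],188.35)
x,y=map(int,s); save({'img':w['img'][max(0,y-130):y+130,max(0,x-150):x+150]},'pics/wa%d.png'%len(sys.argv))
E
python3 la.py
```

```text
110 [323.87957506 168.43442393] [326.05586592 169.02234637] 179 ((325.4667053222656, 170.02146911621094), (73.20805358886719, 75.38965606689453), 119.28182983398438) [[0.50677871 0.39980569 0.05      ]] [[0.50643837 0.3989566  0.05      ]]
xyz mm [ 51.6   3.4 184.8] r [0.   0.01 0.04] q [-1.    0.53  0.47  1.89 -0.33  0.79 -0.21] t 17.6
```

View pics/wa1.png

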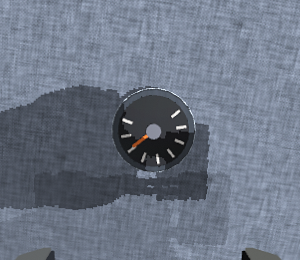

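The crop shows the other dark gauge with its hub at (153,131) and nothing near it. I take one offset view for the height.

>>> {"name": "move_arm", "arguments": {"commands": [{"rx": 0, "ry": 0, "x": 10, "y": 25, "z": 0, "rz": 0, "grip": 0.85}, {"rx": 0, "ry": 0, "x": 20, "y": 40, "z": 0, "rz": 0, "grip": 0.85}, {"rx": 0, "ry": 0, "x": 20, "y": 40, "z": 0, "rz": 0, "grip": 0.85}, {"rx": 0, "ry": 0, "x": 20, "y": 40, "z": 0, "rz": 0, "grip": 0.85}]}}

```text
time_s: 17.93
tool_pos: [0.5492, 0.3717, 0.1977]
orientation: [0.0, 0.654, 0.757, -0.0]
ft_force: [-0.4, -0.6, -0.9]
gripper_width: 0.925
grip_force: 0.0
```

```bash
python3 la.py 2
```

```text
48 [273.76194482 187.80883136] [273.54143646 188.02762431] 181 ((272.982421875, 188.0252685546875), (75.61676788330078, 75.7391586303711), 124.81230163574219) [[0.50662286 0.39960506 0.05      ]] [[0.50617641 0.39954308 0.05      ]]
(array([0.50676029, 0.39990331, 0.05161935]), np.float64(0.00010180380641142096))
xyz mm [ 34.1 -37.4 184.7] r [-0.    0.01 -0.01] q [-0.98  0.58  0.47  1.79 -0.34  0.85 -0.21] t 17.9833
```

Height 0.052 and position (0.5067, 0.3997) agree across the views. Grasping.

>>> {"name": "move_arm", "arguments": {"commands": [{"rx": 0, "ry": 0, "x": 34, "y": -37, "z": 20, "rz": 0, "grip": 0.85}, {"rx": 0, "ry": 0, "x": 34, "y": -37, "z": 50, "rz": 0, "grip": 0.85}, {"rx": 0, "ry": 0, "x": 34, "y": -37, "z": 85, "rz": 0, "grip": 0.85}, {"rx": 0, "ry": 0, "x": 34, "y": -37, "z": 120, "rz": 0, "grip": 0.85}, {"rx": 0, "ry": 0, "x": 34, "y": -37, "z": 150, "rz": 0, "grip": 0.85}, {"rx": 0, "ry": 0, "x": 34, "y": -37, "z": 172, "rz": 0, "grip": 0.85}, {"rx": 0, "ry": 0, "x": 34, "y": -37, "z": 184, "rz": 0, "grip": 0.85}, {"rx": 0, "ry": 0, "x": 34, "y": -37, "z": 184, "rz": 0, "grip": 0.85}, {"rx": 0, "ry": 0, "x": 34, "y": -37, "z": 184, "rz": 0, "grip": 0.2}, {"rx": 0, "ry": 0, "x": 34, "y": -37, "z": 184, "rz": 0, "grip": 0.2}, {"rx": 0, "ry": 0, "x": 34, "y": -37, "z": 184, "rz": 0, "grip": 0.2}, {"rx": 0, "ry": 0, "x": 34, "y": -37, "z": 184, "rz": 0, "grip": 0.2}]}}

```text
time_s: 18.98
tool_pos: [0.5071, 0.4023, 0.0152]
orientation: [0.0, 0.653, 0.757, 0.001]
ft_force: [0.3, 0.7, 4.8]
gripper_width: 0.708
grip_force: 30.0
```

>>> {"name": "move_arm", "arguments": {"commands": [{"rx": 0, "ry": 0, "x": 0, "y": 0, "z": 0, "rz": 0, "grip": 0.2}, {"rx": 0, "ry": 0, "x": 0, "y": 0, "z": 0, "rz": 0, "grip": 0.2}]}}

```text
time_s: 19.15
tool_pos: [0.5072, 0.4023, 0.0153]
orientation: [0.0, 0.653, 0.757, 0.001]
ft_force: [-0.9, -0.6, 8.0]
gripper_width: 0.709
grip_force: 30.0
```

```bash
python3 - <<'E'
import b,g; from go import *
b.SEED=(0,10); w=b.T; s=ctrl.get_state(); print(s['tool_pos'],s['gripper_width'],s['grip_force'])
x=proj(w,[*cw(-1.3,-36.5),.123])[0]; e=g.dial(w,x,20); print('B',x,e,wc(plane(w,e[0],.123)))
rel([*cw(-1,36.5),.15],188.35)
E
```

```text
[0.5072 0.4023 0.0152] 0.7074376767423927 30.00329554080963Traceback (most recent call last):
  File "<stdin>", line 3, in <module>
  File "g.py", line 7, in dial
    k=max(cv2.findContours(m,0,1)[0],key=cv2.contourArea); return cv2.fitEllipse(cv2.convexHull(k))
                                                                  ~~~~~~~~~~~~~~^^^^^^^^^^^^^^^^^^^
cv2.error: OpenCV(4.12.0) /io/opencv/modules/imgproc/src/shapedescr.cpp:361: error: (-201:Incorrect size of input array) There should be at least 5 points to fit the ellipse in function 'fitEllipseNoDirect'
```

```bash
python3 - <<'E'
from go import *
rel([*cw(-1,39),.15],188.35); S=cam('scene');T=cam('top')
a=cv2.resize(S['img'][170:310,300:450],(450,420)); t=cv2.resize(T['img'][195:315,210:330],(420,420)); save({'img':cv2.hconcat([t,a[:, :380]])},'pics/s7.png')
E
```

```text
xyz mm [-258.6   21.6 -135.1] r [ 0.02 -0.01  0.02] q [-0.95  0.79  0.31  1.93 -0.48  0.49 -0.16] t 19.25
```

View pics/s7.png

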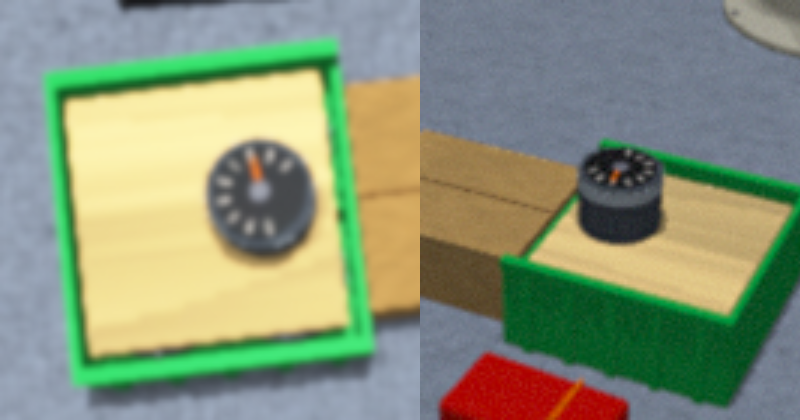

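The board lies flat inside the crate, clear of the carton, and the first gauge stands upright on it (hub at crop (260,189)) with room to its left. I carry the second gauge over.

>>> {"name": "move_arm", "arguments": {"commands": [{"rx": 0, "ry": 0, "x": 0, "y": 0, "z": -25, "rz": 0, "grip": 0.2}, {"rx": 0, "ry": 0, "x": 0, "y": 0, "z": -60, "rz": 0, "grip": 0.2}, {"rx": 0, "ry": 0, "x": 0, "y": 0, "z": -95, "rz": 0, "grip": 0.2}, {"rx": 0, "ry": 0, "x": -20, "y": 2, "z": -125, "rz": 0, "grip": 0.2}, {"rx": 0, "ry": 0, "x": -55, "y": 5, "z": -140, "rz": 0, "grip": 0.2}, {"rx": 0, "ry": 0, "x": -95, "y": 8, "z": -140, "rz": 0, "grip": 0.2}, {"rx": 0, "ry": 0, "x": -135, "y": 12, "z": -140, "rz": 0, "grip": 0.2}, {"rx": 0, "ry": 0, "x": -175, "y": 15, "z": -140, "rz": 0, "grip": 0.2}, {"rx": 0, "ry": 0, "x": -210, "y": 18, "z": -140, "rz": 0, "grip": 0.2}, {"rx": 0, "ry": 0, "x": -235, "y": 21, "z": -140, "rz": 0, "grip": 0.2}, {"rx": 0, "ry": 0, "x": -250, "y": 22, "z": -140, "rz": 0, "grip": 0.2}, {"rx": 0, "ry": 0, "x": -256, "y": 22, "z": -140, "rz": 0, "grip": 0.2}]}}

```text
time_s: 20.35
tool_pos: [0.5664, 0.1484, 0.1543]
orientation: [0.001, 0.655, 0.756, -0.0]
ft_force: [-0.1, 0.8, -2.7]
gripper_width: 0.71
grip_force: 30.0
```

```bash
python3 - <<'E'
from g import *
rel([*cw(-1,39),.15],188.35)
w=cam('wrist'); x=proj(w,[*cw(-1,39),.185])[0]; print(x)
rel([*cw(-1,39),.100],188.35); rel([*cw(-1,39),.0895],188.35)
E
```

```text
xyz mm [1.  0.1 4.3] r [ 0.01  0.01 -0.02] q [-0.63  0.54  0.41  2.   -0.34  0.66  0.14] t 20.35
[321.21132806 336.24684801]
xyz mm [ 0.5  0.2 54.1] r [ 0.    0.01 -0.02] q [-0.63  0.54  0.41  2.   -0.34  0.66  0.14] t 20.4
xyz mm [ 0.5  0.2 64.6] r [ 0.    0.01 -0.02] q [-0.63  0.54  0.41  2.   -0.34  0.66  0.14] t 20.4
```

>>> {"name": "move_arm", "arguments": {"commands": [{"rx": 0, "ry": 0, "x": 0, "y": 0, "z": 20, "rz": 0, "grip": 0.2}, {"rx": 0, "ry": 0, "x": 0, "y": 0, "z": 38, "rz": 0, "grip": 0.2}, {"rx": 0, "ry": 0, "x": 0, "y": 0, "z": 52, "rz": 0, "grip": 0.2}, {"rx": 0, "ry": 0, "x": 0, "y": 0, "z": 58, "rz": 0, "grip": 0.2}, {"rx": 0, "ry": 0, "x": 0, "y": 0, "z": 61, "rz": 0, "grip": 0.2}, {"rx": 0, "ry": 0, "x": 0, "y": 0, "z": 63, "rz": 0, "grip": 0.2}, {"rx": 0, "ry": 0, "x": 0, "y": 0, "z": 64, "rz": 0, "grip": 0.2}, {"rx": 0, "ry": 0, "x": 0, "y": 0, "z": 64, "rz": 0, "grip": 0.2}, {"rx": 0, "ry": 0, "x": 0, "y": 0, "z": 64, "rz": 0, "grip": 0.2}]}}

```text
time_s: 21.15
tool_pos: [0.5663, 0.1521, 0.0902]
orientation: [0.0, 0.653, 0.757, 0.0]
ft_force: [-0.1, -0.9, -2.9]
gripper_width: 0.706
grip_force: 30.0
```

>>> {"name": "move_arm", "arguments": {"commands": [{"rx": 0, "ry": 0, "x": 0, "y": 0, "z": 0.5, "rz": 0, "grip": 0.2}, {"rx": 0, "ry": 0, "x": 0, "y": 0, "z": 1, "rz": 0, "grip": 0.2}, {"rx": 0, "ry": 0, "x": 0, "y": 0, "z": 1, "rz": 0, "grip": 0.2}, {"rx": 0, "ry": 0, "x": 0, "y": 0, "z": 1, "rz": 0, "grip": 0.2}]}}

```text
time_s: 21.48
tool_pos: [0.566, 0.1518, 0.0887]
orientation: [0.0, 0.653, 0.757, 0.0]
ft_force: [-0.4, 0.7, -3.2]
gripper_width: 0.705
grip_force: 30.0
```

>>> {"name": "move_arm", "arguments": {"commands": [{"rx": 0, "ry": 0, "x": 0, "y": 0, "z": 0.5, "rz": 0, "grip": 0.2}, {"rx": 0, "ry": 0, "x": 0, "y": 0, "z": 0.8, "rz": 0, "grip": 0.2}, {"rx": 0, "ry": 0, "x": 0, "y": 0, "z": 0.8, "rz": 0, "grip": 0.2}, {"rx": 0, "ry": 0, "x": 0, "y": 0, "z": 0.8, "rz": 0, "grip": 0.2}]}}

```text
time_s: 21.82
tool_pos: [0.566, 0.1518, 0.0882]
orientation: [0.0, 0.653, 0.757, 0.0]
ft_force: [-2.0, -0.1, 5.8]
gripper_width: 0.706
grip_force: 30.0
```

Contact. Ease off, release and rise.

>>> {"name": "move_arm", "arguments": {"commands": [{"rx": 0, "ry": 0, "x": 0, "y": 0, "z": -0.4, "rz": 0, "grip": 0.2}, {"rx": 0, "ry": 0, "x": 0, "y": 0, "z": -0.4, "rz": 0, "grip": 0.85}, {"rx": 0, "ry": 0, "x": 0, "y": 0, "z": -0.4, "rz": 0, "grip": 0.85}, {"rx": 0, "ry": 0, "x": 0, "y": 0, "z": -0.4, "rz": 0, "grip": 0.85}, {"rx": 0, "ry": 0, "x": 0, "y": 0, "z": -0.4, "rz": 0, "grip": 0.85}, {"rx": 0, "ry": 0, "x": 0, "y": 0, "z": -10, "rz": 0, "grip": 0.85}, {"rx": 0, "ry": 0, "x": 0, "y": 0, "z": -30, "rz": 0, "grip": 0.85}, {"rx": 0, "ry": 0, "x": 0, "y": 0, "z": -65, "rz": 0, "grip": 0.85}, {"rx": 0, "ry": 0, "x": 0, "y": 0, "z": -100, "rz": 0, "grip": 0.85}, {"rx": 0, "ry": 0, "x": 30, "y": 0, "z": -115, "rz": 0, "grip": 0.85}, {"rx": 0, "ry": 0, "x": 70, "y": 0, "z": -115, "rz": 0, "grip": 0.85}, {"rx": 0, "ry": 0, "x": 110, "y": 0, "z": -115, "rz": 0, "grip": 0.85}]}}

```text
time_s: 22.82
tool_pos: [0.5506, 0.2612, 0.2055]
orientation: [0.001, 0.654, 0.756, 0.002]
ft_force: [0.8, 0.6, -0.9]
gripper_width: 0.926
grip_force: 0.0
```

>>> {"name": "move_arm", "arguments": {"commands": [{"rx": 0, "ry": 0, "x": 40, "y": 0, "z": 0, "rz": 0, "grip": 0.85}, {"rx": 0, "ry": 0, "x": 80, "y": 0, "z": 0, "rz": 0, "grip": 0.85}, {"rx": 0, "ry": 0, "x": 120, "y": 0, "z": 0, "rz": 0, "grip": 0.85}, {"rx": 0, "ry": 0, "x": 150, "y": 0, "z": 0, "rz": 0, "grip": 0.85}, {"rx": 0, "ry": 0, "x": 150, "y": 0, "z": 0, "rz": 0, "grip": 0.85}]}}

```text
time_s: 23.23
tool_pos: [0.5246, 0.4173, 0.2027]
orientation: [-0.001, 0.65, 0.76, 0.001]
ft_force: [-1.0, 0.3, -1.0]
gripper_width: 0.922
grip_force: 0.0
```

```bash
python3 - <<'E'
from go import *
S=cam('scene');T=cam('top'); print(ctrl.get_state()['gripper_width'])
a=cv2.resize(S['img'][170:310,300:440],(390,390)); t=cv2.resize(T['img'][195:315,210:330],(390,390)); save({'img':cv2.hconcat([t,a])},'pics/s8.png')
E
```

```text
0.9234686806778135
```

View pics/s8.png

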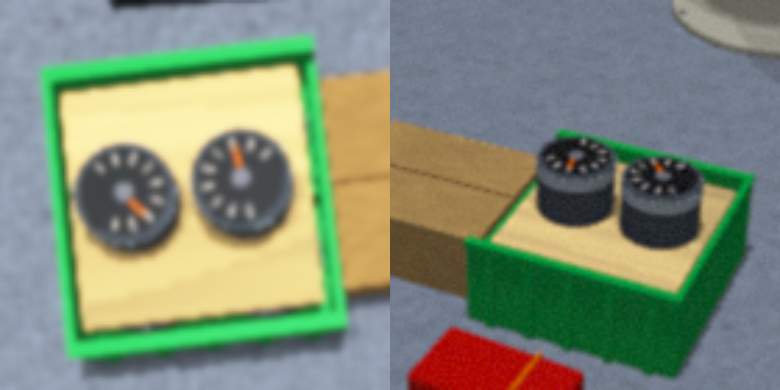

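Both gauges stand upright with dials up on the flat board (hubs at crop (123,190) and (240,177)), side by side with board showing around them. The arm is clear, so I hand in.

```bash
python3 - <<'E'
from go import *
T=cam('top'); print(wc(plane(T,np.array([(123,190),(240,177)])/3.25+[210,195],.123)))
print(job.finish_job())
E
```

```text
[[ -1.57631595  39.26686762]
 [ -2.13410062 -36.04095777]]
the job is handed in; nothing more can be done
None
```

The job is handed in: the board lies flat on all four bottom gauges, clear of the carton, and the two dark gauges stand upright side by side on it, each at least 7 mm inside its edges; I saw no contact with the tin, small box or tail lamp but did not re-measure them.

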